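# Bolt down the cobbler's jack

### The job

Fit the missing front bolt of the green cobbler's jack: lift the T-bolt by its brass nut out of the wooden block, lower its head lengthwise into the steel rail's slot in front of the jack's open notch, and slide it gently along until it is fully home in the notch. Only then turn the nut clockwise, so that the T-head swings square across under the slot's lips, and keep turning by feel until the spring washer clamps the jack's foot firmly, squeezed flat, and stop when the nut turns stiff. Let go of it, and leave the hammer, screwdriver and jar where they are.

Things in the scene. Friction and masses are not known exactly. Their poses are not given: they have to be found in the camera images.
- bolt: steel T-bolt with brass nut, 200 g in all (varies). Origin: centre of the head's underside, z up the shank. Head 28 mm long (its x), 18 wide (y), 8 thick (z 0 to 8); two opposite corners cut back: in the slot it turns clockwise (from above) and is stopped by the channel walls at 90 to 98 degrees; counter-clockwise it jams half way and only undoes the nut. Shank 9 mm diameter, to z = 70.
- shank_end (a point): top end of the bolt's shank, on its axis, 70 mm above the head's underside (axes as the bolt). A dark line across it shows the head's long direction (x).
- nut_mid (a point): fixed to the bolt, on its axis 45 mm above the head's underside: about the middle of the round brass nut, 32 mm diameter, 23.5 tall, gripped from above. Under it sits a dark spring washer, 30 mm diameter, that turns with it. The washer's underside is 31.1 to 33.9 mm above the head's underside at the start (varies), the nut's 3.5 mm higher; both sink 4 mm per radian clockwise (quick thread, 11 mm in all).
- thread (a point): same place as nut_mid. Feel: the thread drags with 0.08 N m, so bolt and nut turn together until the head is stopped; then the nut runs down. Once the washer meets the foot, its spring clamps with 20 N per mm (80 N per radian); held still, the moment is 0.004 N m per newton, give or take 0.08; after 1.5 mm (30 N) the spring is flat and it stiffens to some 250 N (1 N m) per radian; 0.2 N m held at rest is about 40 N, well tight. It stays tight when let go.
- rail: fixed steel rail, 70 mm wide (its x), 420 long (its y), 24 tall; origin under its centre, z up. T-slot along its y at x = 0, open at the top: mouth 21 wide, lips 7.5 thick (z 16.5 to 24), channel below 29.2 wide, z 6 (floor) to 16.5. So inside it the head's underside can stand 6 to 8.5 mm above the bench.
- jack: green cobbler's jack, fixed on the rail's top by its rear bolt. Origin: the seat, where the bolt's axis stands when home, at the foot's underside (24 mm above the bench); axes as the rail's. Foot plate 60 mm wide (x), 12 thick (top 36 above the bench). A 36 mm post stands at y = +125, on it an iron last (y +97 to +280, up to 160 above the origin).
- notch_mouth (a point): middle of the open end of the notch in the jack's foot, at the jack's y = -22 mm, foot's underside. The notch is 12 mm wide, rounded at its mouth, and runs along +y to its end wall at the jack's y = +4.5, where the shank stops. The slot on the -y side of the mouth is free for 80 mm or more.
- block: fixed wooden block 60 x 75 x 30 mm, origin under its centre, with an oblong pocket 22 x 34 mm, 20 deep (floor 10 mm above the bench) in which the bolt stands head down, the long side along the block's y.
- hammer: hammer, 240 mm, loose bystander; origin under its middle
- screwdriver: screwdriver with orange handle, 200 mm, loose bystander; origin under its middle
- jar: white jar, 60 mm diameter, 75 tall, loose bystander; origin under its middle

How it is judged (in metres and radians):
On the way, in this order (a step that is already met when the one before it is completed fails the run):
1. the head is down in the rail's slot, lengthwise, before the notch (y of bolt in the frame of rail above -0.205 m and z of bolt in the frame of rail between 0.003 and 0.0105 m and x of bolt in the frame of rail between -0.006 and 0.006 m and angle between the x axis of bolt and the y axis of rail, either way round below 0.5 rad and y of bolt in the frame of jack below -0.015 m), for 0.1 s.
2. the bolt has been slid home in the notch, head still lengthwise (within 30 degrees) (y of bolt in the frame of rail above -0.205 m and z of bolt in the frame of rail between 0.003 and 0.0105 m and x of bolt in the frame of rail between -0.006 and 0.006 m and horizontal distance between bolt and jack below 0.004 m and angle between the x axis of bolt and the y axis of rail, either way round below 0.5 rad), for 0.2 s.
3. the head has been turned square across the slot (y of bolt in the frame of rail above -0.205 m and z of bolt in the frame of rail between 0.003 and 0.0105 m and x of bolt in the frame of rail between -0.006 and 0.006 m and horizontal distance between bolt and jack below 0.004 m and angle between the x axis of bolt and the x axis of rail, either way round below 0.25 rad), for 0.2 s.
At the end, for the whole second after the job is handed in: the bolt is home in the notch (its axis within 4 mm of the seat), its head in the slot and square across it (within 0.25 rad), upright within 0.1 rad, at rest, and the nut clamps the jack's foot with more than 20 N after being let go (all of step 3 and contact force between bolt and jack above 20 N and angle between bolt's own z axis and vertical below 0.1 rad and linear speed of bolt below 0.02 m/s); the robot touches nothing.
It fails at once if while its head is still lengthwise the bolt is shoved against the jack or the rail with more than 35 N (angle between the x axis of bolt and the y axis of rail, either way round below 0.5 rad and (contact force between bolt and jack above 35 N or contact force between bolt and rail above 35 N)).
It fails at once if overtightened: the bolt or its nut presses on the jack or the rail with more than 110 N (contact force between bolt and jack above 110 N or contact force between bolt and rail above 110 N).
It fails at once if the hammer is moved by more than 30 mm (distance of hammer from where it was at the start of the episode above 0.03 m).
It fails at once if the screwdriver is moved by more than 30 mm (distance of screwdriver from where it was at the start of the episode above 0.03 m).
It fails at once if the jar is moved by more than 30 mm (distance of jar from where it was at the start of the episode above 0.03 m).
It also fails if it takes over 72 s, if anything falls off the work surface, if the arm or the gripper's body presses on something with over 40 N, if the wrist force passes 120 N, or if a joint passes its speed limit or range.

### The arm

A 7-joint arm with a two-finger parallel gripper is mounted at the origin on the work surface. World frame = base frame: x ahead of the robot, y to its left, z up, the work surface at z = 0. Lengths are in m, angles in degrees, forces in N, time in s.
With the tool pointing down it reaches from about 0.425 to 0.875 m from the base axis. Payload 4.7 kg.
Tool frame: the origin (TCP) lies midway between the tips of the shut fingers; the grasp point (between the pads) lies env.grip_point_offset behind it (env.grip_point_offset is the distance from the TCP to the grasp point, in m); x points along the fingers, y is the direction in which the jaws open and shut, and the axes are right-handed (so a half turn about x gives the same grasp; the last joint's range is limited). The gripper opens to 87 mm and grips with 3 to 60 N. Pads are 19 mm wide; open, the fingers measure 117 mm over their backs; the gripper's body (75 mm by 190 mm) begins 51 mm behind the grasp point.
Start: joints at [72.829, 18.392, -4.016, 83.108, 1.295, 78.541, -3.26], TCP at [0.201, -0.618, 0.223] pointing down, gripper open.
Joint ranges: [-163.93, 163.93], [-17.29, 119.83], [-79.2, 71.16], [3.27, 140.29], [-89.18, 269.18], [5.43, 117.66], [-154.24, 154.24]. Speed limits (degrees/s): [147.25, 147.25, 180, 180, 180, 180, 180].

### API

Orientations are given as [roll, pitch, yaw] about the fixed x, y, z axes, in that order (R = Rz(yaw) Ry(pitch) Rx(roll)).
In Python, from cell import readout, read_camera, camera_params, sign_off, spot_in, pinpoint, env gives the robot as it stands.
- The arm moves only by the shell command python3 -m pendant 'ROWS' [OPENING] [FORCE]. ROWS is a JSON object of lists of equal length, an entry for each row: "xyz": the shift along the world's x, y, z in m, a list of three; "turn": the turn about the world's z in rad. A call has 1 to 10 rows; each row shifts and turns the pose as measured when the row begins; what a row does not reach is not made up. A row lasts 1/8 s, in which the tool goes at most 62.5 mm and 10.7 degrees, less where a joint would pass 70% of its speed; a pose out of reach is approached as far as the arm can. A call is refused whole if a number of a shift passes 0.0625 or a number of a turn 0.188, either way. A call with a gripper value outside its range is refused whole. OPENING is the opening, from 0 (shut) to 1 (fully open), set as the call begins (- or left out, the last holds). The fingers move at their own pace and stop on an object; FORCE is the grip in N (left out, the last holds). Time passes only in rows, so rows that do not move let the fingers close. It gives the time, the measured TCP pose, the force and the opening at its end, in the units of the state.
- readout.get_obs(): the state, without advancing time (a new reading comes with each control period).
- read_camera(name): name is "side" or "top"; returns the picture (400x640x3 uint8, red, green, blue); there is no depth.
- camera_params(name): a dict with "fx", "fy", "cx", "cy" (pixels), "k1" (the pictures are not rectified: a ray, as slopes to the right and down, at radius r is drawn at 1 + k1 r^2 times it, then the intrinsics apply), "rvec" (rotation vector, rad) and "tvec" (3), from world to camera coordinates, as OpenCV has them. Camera axes: x right, y down, z forward; pixel columns grow to the right and rows downward; lengths in m; the calibration is good to about 2 mm. A picture is of the moment at which its call begins. camera_params takes no time and is no camera call.
- sign_off(): hands the job in, once; it reports no verdict.
Trained networks look in the newest picture that a camera, given by its name, has taken for a name from the list of things; names that differ only in an ending like _2 or _b are one class to them, and where a whole thing is asked for, a point or a joint stands for the part that bears it (a point fixed in the world has none). Each returns a list of dicts, best first, with "score" (0 to 1); they miss things now and then, are a little off and sometimes report something else, mostly with a low value. They report only what shows in the picture. A call takes as long as a camera call.
- spot_in(camera, name): "at" ([x, y, z] in m, in the coordinates of the camera as it stood for that picture, good to about 4 mm: the middle of the surface that is visible of it).
- pinpoint(camera, name): "at" ([x, y, z] in m, in the coordinates of the camera as it stood for that picture, good to about 4 mm: a listed point, or the origin of a listed thing).
The state is a dict: "time_s": time; "qpos": joint angles; "joint_velocities": joint speeds; "effort": joint torques, N m; "tool_pos": TCP position; "tool_rot": TCP orientation; "force": force on the tool from outside, world axes, zero at the start; "wrist_torque": the same for the moment, N m; "grip_width": finger opening in m.
Only numpy, scipy, OpenCV 4.12 (cv2) and the standard library are available. Lean on these libraries where they do the work, as an engineer would, in place of code of your own. Each camera call takes 0.05 s, during which the arm holds its last target.

## Working session

There is one attempt and no reset: what is moved stays moved. The work goes in short steps, Python scripts to look and compute and a shell command to move; the robot and the scene stay as the last step left them, time stands still between calls to the robot, and variables do not carry over. Pictures are saved under pics/ and viewed, and the job is handed in when it is done.

```bash
ls; mkdir -p pics; python3 - <<'E'
from cell import *
import cv2
print(readout.get_obs()); print(env.grip_point_offset)
for c in ("side","top"):
    print(c,camera_params(c))
    cv2.imwrite(f"pics/{c}0.png",read_camera(c)[:,:,::-1])
E
```

```text
pics
{'time_s': 0.0, 'qpos': array([72.82945431, 18.44006439, -4.01483431, 83.17453692,  1.29501073,
       78.53883442, -3.26089905]), 'joint_velocities': array([ 0.00733616,  0.06658866,  0.03953957, -0.01442023, -0.06901345,
       -0.0812537 ,  0.04684513]), 'effort': array([ 1.05340557e-04, -4.91294754e+01, -4.03674496e-01, -3.12539327e+01,
       -6.38073147e-02,  4.36451565e-02,  1.62130386e-04]), 'tool_pos': array([ 0.20040649, -0.61776724,  0.22145321]), 'tool_rot': array([-86.90431103,  89.89164364, 111.07441777]), 'force': array([-0.08778886,  0.26291016,  0.1139566 ]), 'wrist_torque': array([-0.00439446,  0.01559072,  0.07126908]), 'grip_width': 0.08676491035638126}
0.0187
side {'fx': 441.50335296104777, 'fy': 441.50335296104777, 'cx': 324.9017476826463, 'cy': 201.3823835829875, 'k1': -0.03750031395102636, 'rvec': array([ 2.23304948, -0.04742948,  0.03390918]), 'tvec': array([-0.62027389,  0.03213847,  1.01711064])}
top {'fx': 461.43256787381796, 'fy': 461.43256787381796, 'cx': 317.8115423401784, 'cy': 207.52933219656833, 'k1': -0.12548838694298162, 'rvec': array([ 2.15655068, -2.21353837,  0.13172665]), 'tvec': array([-0.08282253,  0.6161401 ,  1.10849586])}
```

View pics/side0.png

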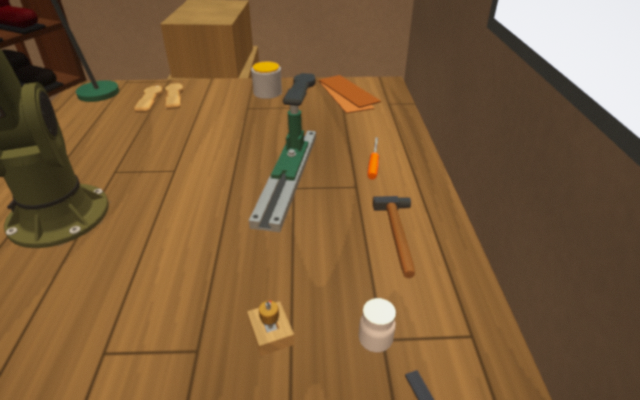

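View pics/top0.png

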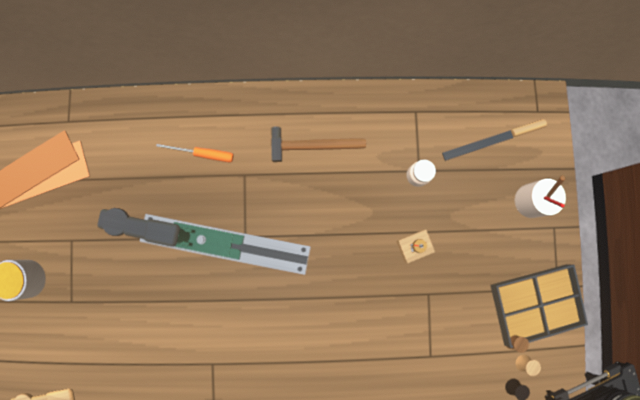

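```bash
cat > h.py <<'E'
from cell import *
import numpy as np, cv2
from scipy.spatial.transform import Rotation as R
def w(c,p):
    P=camera_params(c); M,_=cv2.Rodrigues(P["rvec"]); return M.T@(np.array(p)-P["tvec"])
def K(P): return np.array([[P["fx"],0,P["cx"]],[0,P["fy"],P["cy"]],[0,0,1.]])
def D(P): return np.array([P["k1"],0,0,0,0.])
def ray(c,u,v):
    P=camera_params(c); M,_=cv2.Rodrigues(P["rvec"])
    q=np.array([[[u,v]]],float); n=cv2.undistortPoints(q,K(P),D(P))[0,0]
    return -M.T@P["tvec"], M.T@np.array([n[0],n[1],1])
def atz(c,u,v,z):
    o,d=ray(c,u,v); return o+d*(z-o[2])/d[2]
def proj(c,X):
    P=camera_params(c); return cv2.projectPoints(np.array(X,float).reshape(-1,1,3),P["rvec"],P["tvec"],K(P),D(P))[0][:,0]
def tri(a,b):
    # a,b = (cam,u,v)
    o1,d1=ray(*a);o2,d2=ray(*b)
    A=np.array([d1,-d2]).T; s=np.linalg.lstsq(A,o2-o1,rcond=None)[0]
    p,q=o1+s[0]*d1,o2+s[1]*d2
    return (p+q)/2,np.linalg.norm(p-q)
def st():
    o=readout.get_obs(); r=R.from_euler('xyz',o['tool_rot'],degrees=True).as_matrix()
    y=r[:,1]; print('t',round(o['time_s'],2),'tcp',o['tool_pos'].round(4),'xax',r[:,0].round(3),'jawdir deg',np.degrees(np.arctan2(y[1],y[0])).round(2),'F',o['force'].round(2),'M',o['wrist_torque'].round(3),'w',o['grip_width'].round(4),'q7',o['qpos'][6].round(1), 'q',o['qpos'].round(0)); return o
E
python3 - <<'E'
from h import *
st()
for c in ("side","top"):
    for n in ("shank_end","nut_mid","bolt","jack","notch_mouth","rail","block","hammer","screwdriver","jar"):
        for r in pinpoint(c,n)[:2]: print(c,n,round(r["score"],2),w(c,r["at"]).round(4))
E
```

```text
Traceback (most recent call last):
  File "h.py", line 24, in st
    y=r[:,1]; print('t',round(o['time_s'],2),'tcp',o['tool_pos'].round(4),'xax',r[:,0].round(3),'jawdir deg',np.degrees(np.arctan2(y[1],y[0])).round(2),'F',o['force'].round(2),'M',o['wrist_torque'].round(3),'w',o['grip_width'].round(4),'q7',o['qpos'][6].round(1), 'q',o['qpos'].round(0)); return o
                                                                                                                                                                                                                   ^^^^^^^^^^^^^^^^^^^^^
AttributeError: 'float' object has no attribute 'round'
```

```bash
sed -i "s/o\['grip_width'\].round(4)/round(float(o['grip_width']),4)/" h.py
python3 - <<'E'
from h import *
st()
for c in ("side","top"):
    for n in ("shank_end","nut_mid","bolt","jack","notch_mouth","rail","block"):
        for r in pinpoint(c,n)[:2]: print(c,n,round(r["score"],2),w(c,r["at"]).round(4))
im=read_camera("top")
cv2.imwrite("pics/top_bolt.png",cv2.resize(im[220:275,385:450][:,:,::-1],None,fx=10,fy=10,interpolation=cv2.INTER_CUBIC))
cv2.imwrite("pics/top_rail.png",cv2.resize(im[195:285,90:320][:,:,::-1],None,fx=3.4,fy=3.4,interpolation=cv2.INTER_CUBIC))
im=read_camera("side")
cv2.imwrite("pics/side_bolt.png",cv2.resize(im[290:355,235:305][:,:,::-1],None,fx=9,fy=9,interpolation=cv2.INTER_CUBIC))
cv2.imwrite("pics/side_rail.png",cv2.resize(im[100:235,240:330][:,:,::-1],None,fx=4.4,fy=4.4,interpolation=cv2.INTER_CUBIC))
st()
E
```

```text
t 0.1 tcp [ 0.2005 -0.6178  0.2216] xax [-0.001  0.002 -1.   ] jawdir deg -72.02 F [-0.77  0.57  0.1 ] M [ 0.024 -0.046 -0.027] w 0.0868 q7 -3.3 q [73. 18. -4. 83.  1. 79. -3.]
side shank_end 0.8 [ 0.5098 -0.3426  0.0826]
side nut_mid 0.56 [ 0.5116 -0.3399  0.0516]
side bolt 0.77 [ 0.5115 -0.3376  0.011 ]
side notch_mouth 0.59 [0.5194 0.0901 0.0247]
side notch_mouth 0.55 [ 7.740e-01 -1.041e-01  2.000e-04]
side rail 0.59 [0.5305 0.1303 0.0045]
side rail 0.54 [0.5191 0.1113 0.0255]
side block 0.94 [ 0.5098 -0.3394  0.0012]
top shank_end 0.73 [ 0.51   -0.3388  0.0806]
top nut_mid 0.49 [ 0.5093 -0.3439  0.0535]
top bolt 0.73 [ 0.5095 -0.3392  0.0115]
top bolt 0.29 [ 0.6945 -0.359   0.0019]
top jack 0.97 [0.5274 0.112  0.0227]
top jack 0.63 [ 0.5095 -0.3397  0.0538]
top notch_mouth 0.69 [0.5206 0.0923 0.0285]
top rail 0.65 [0.5316 0.135  0.0032]
top block 0.6 [ 5.14e-01 -3.43e-01  1.00e-04]
t 0.9 tcp [ 0.2006 -0.6183  0.2226] xax [-0. -0. -1.] jawdir deg -72.02 F [ 0.06  0.86 -0.1 ] M [-0.003  0.003 -0.006] w 0.087 q7 -3.3 q [73. 18. -4. 83.  1. 79. -3.]
```

View pics/top_bolt.png

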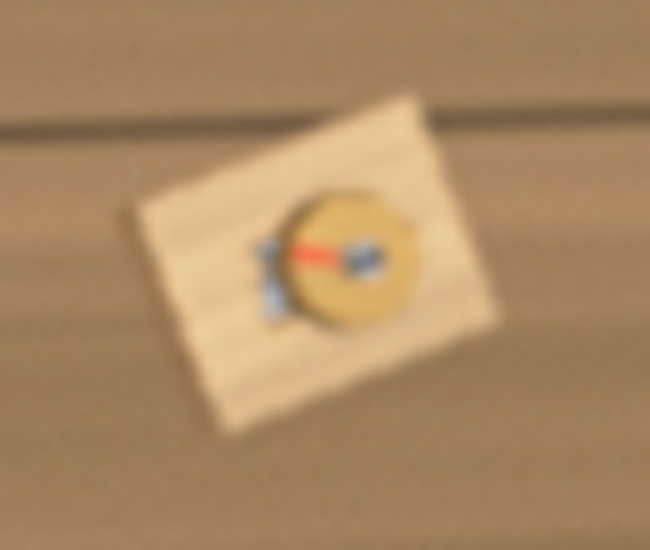

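View pics/top_rail.png

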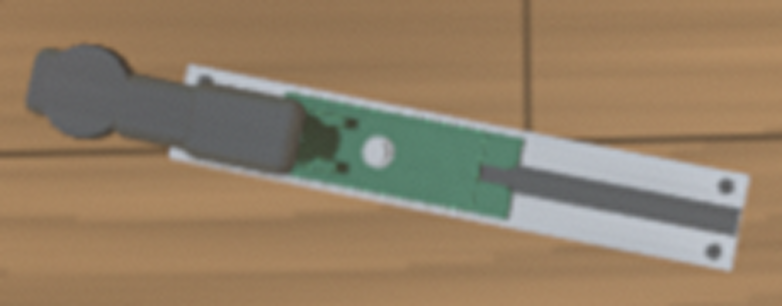

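View pics/side_bolt.png

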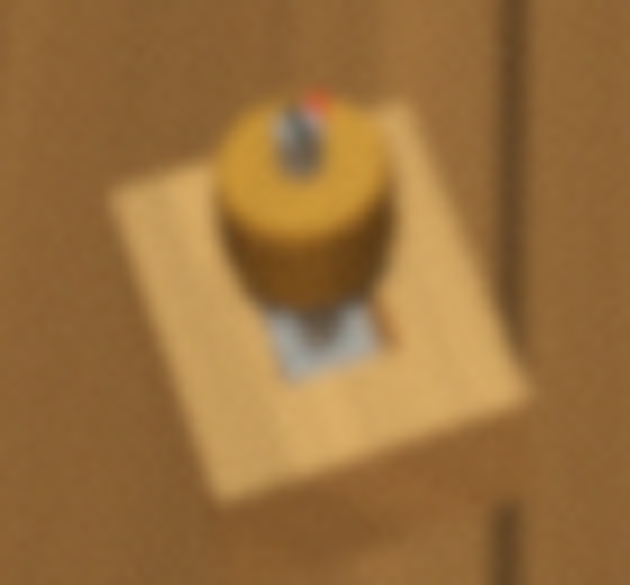

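View pics/side_rail.png

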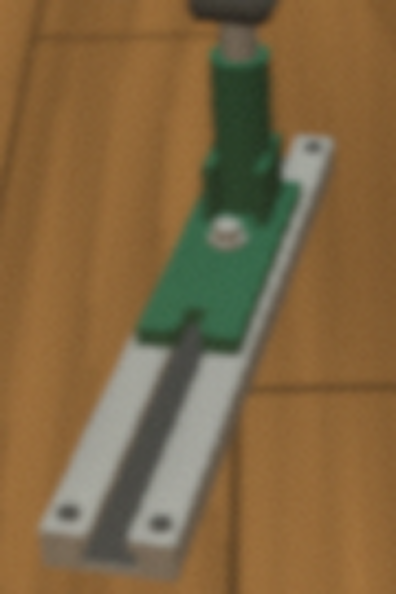

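```bash
python3 - <<'E'
from h import *
def A(a,b): d=b-a; return np.degrees(np.arctan2(d[1],d[0])), np.linalg.norm(d[:2])*1000
# block corners top
T=lambda u,v:(385+u/10-.45,220+v/10-.45)
bc=[atz("top",*T(*p),.03) for p in [(140,207),(410,95),(500,322),(230,432)]]
print("block mid",np.mean(bc,0).round(4),[A(bc[i],bc[(i+1)%4]) for i in range(4)])
S=lambda u,v:(235+u/9-.45,290+v/9-.45)
bs=[atz("side",*S(*p),.03) for p in [(108,193),(408,103),(530,398),(222,503)]]
print("block mid side",np.mean(bs,0).round(4),[A(bs[i],bs[(i+1)%4]) for i in range(4)])
print("shank",tri(("top",*T(362,260)),("side",*S(298,145))))
print("shank z.08", atz("top",*T(362,260),.08),atz("side",*S(298,145),.08))
print("nut top c", atz("top",*T(351,258),.069),atz("side",*S(303,167),.069))
G=lambda u,v:(90+u/3.4-.35,195+v/3.4-.35)
rc=[atz("top",*G(*p),.024) for p in [(187,66),(748,174),(732,270),(170,155)]]
print("rail corners",np.round(rc,4)); print([A(rc[i],rc[(i+1)%4]) for i in range(4)])
f=[atz("top",*G(*p),.036) for p in [(523,138),(508,220)]]; print("foot front",np.round(f,4),np.mean(f,0).round(4),A(*f))
print("slot end", atz("top",*G(740,222),.024),"notch end top",atz("top",*G(480,173),.036))
H=lambda u,v:(240+u/4.4-.39,100+v/4.4-.39)
rs=[atz("side",*H(*p),.024) for p in [(42,530),(182,552),(335,138),(299,136)]]
print("rail side",np.round(rs,4)); print([A(rs[i],rs[(i+1)%4]) for i in range(4)])
f=[atz("side",*H(*p),.036) for p in [(137,328),(241,342)]]; print("foot front side",np.round(f,4),np.mean(f,0).round(4),A(*f))
# overview predicted
E
```

```text
block mid [ 0.5121 -0.3411  0.03  ] [(np.float64(-69.59939516601779), np.float64(73.91128518857111)), (np.float64(-160.44816773939664), np.float64(60.55848504187925)), (np.float64(109.74035401572024), np.float64(73.57034689632648)), (np.float64(19.87160563153222), np.float64(59.70661230154554))]
block mid side [ 0.5106 -0.3404  0.03  ] [(np.float64(19.195752445823597), np.float64(60.94511110157358)), (np.float64(-70.51942912643732), np.float64(74.47733612090735)), (np.float64(-159.84251644572709), np.float64(59.10165629055902)), (np.float64(110.88221788859738), np.float64(75.50111681782882))]
shank (array([ 0.51143175, -0.34062728,  0.07448929]), np.float64(0.0021455282972553127))
shank z.08 [ 0.51246796 -0.33911846  0.08      ] [ 0.51100795 -0.34517628  0.08      ]
nut top c [ 0.51308853 -0.33921036  0.069     ] [ 0.51091168 -0.34140527  0.069     ]
rail corners [[ 0.6087  0.3344  0.024 ]
 [ 0.5201 -0.0763  0.024 ]
 [ 0.4513 -0.063   0.024 ]
 [ 0.5436  0.347   0.024 ]]
[(np.float64(-102.17178467290098), np.float64(420.2381036263816)), (np.float64(169.03360774018773), np.float64(70.1
[... 224 characters left out ...]
36 ] (np.float64(168.6977783364394), np.float64(59.553755043408664))
slot end [ 0.4856525  -0.06966453  0.024     ] notch end top [0.52547814 0.11589445 0.036     ]
rail side [[ 0.4507 -0.0619  0.024 ]
 [ 0.5214 -0.0812  0.024 ]
 [ 0.6094  0.3346  0.024 ]
 [ 0.5856  0.3381  0.024 ]]
[(np.float64(-15.329768630942773), np.float64(73.23118838360102)), (np.float64(78.03865809442262), np.float64(425.01872324832493)), (np.float64(171.62613070574898), np.float64(24.139844051497022)), (np.float64(-108.62990182560291), np.float64(422.0608896204044))]
foot front side [[0.491  0.0979 0.036 ]
 [0.5496 0.0821 0.036 ]] [0.5203 0.09   0.036 ] (np.float64(-15.163395692086205), np.float64(60.69223238000047))
```

```bash
python3 -m pendant '{"xyz":[[0.0625,0.045,0.0],[0.0625,0.045,0],[0.0625,0.045,0],[0.04,0.045,0],[0.02,0.045,0],[0,0.03,0]],"turn":[0.18,0.18,0.18,0.18,0.18,0.18]}' 0.6 20
```

```text
time_s: 1.65
tool_pos: [0.4208, -0.3796, 0.2226]
tool_rot: [59.5, 89.7, -39.0]
force: [-0.6, -0.6, -0.2]
grip_width: 0.0526
```

```bash
python3 -m pendant '{"xyz":[[0.03,0.015,-0.02],[0.03,0.015,-0.02],[0.02,0.01,-0.02],[0.01,0,-0.01],[0,0,0],[0,0,0],[0,0,0],[0,0,0]],"turn":[0.17,0.17,0.17,0.17,0.17,0.17,0.17,0.17]}'
python3 - <<'E'
from h import *
st()
for c in ("side","top"):
    cv2.imwrite(f"pics/{c}1.png",read_camera(c)[:,:,::-1])
    for n in ("shank_end","bolt"):
        for r in pinpoint(c,n)[:1]: print(c,n,round(r["score"],2),w(c,r["at"]).round(4))
E
```

```text
time_s: 2.65
tool_pos: [0.5152, -0.3343, 0.1521]
tool_rot: [59.8, 89.4, 42.2]
force: [-0.8, 0.3, -0.2]
grip_width: 0.0519
t 2.65 tcp [ 0.5152 -0.3343  0.1521] xax [ 0.007  0.007 -1.   ] jawdir deg 72.31 F [-0.81  0.35 -0.21] M [-0.023 -0.166  0.015] w 0.0519 q7 94.6 q [ 59.  20. -35.  93.  11.  71.  95.]
side shank_end 0.82 [ 0.5076 -0.3412  0.0784]
side bolt 0.96 [ 0.5103 -0.3388  0.0109]
```

View pics/side1.png

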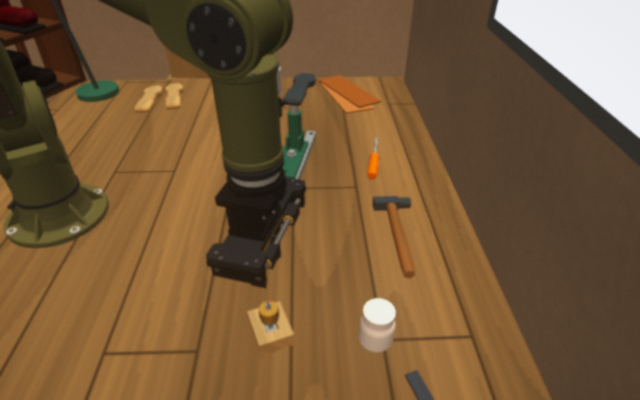

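View pics/top1.png

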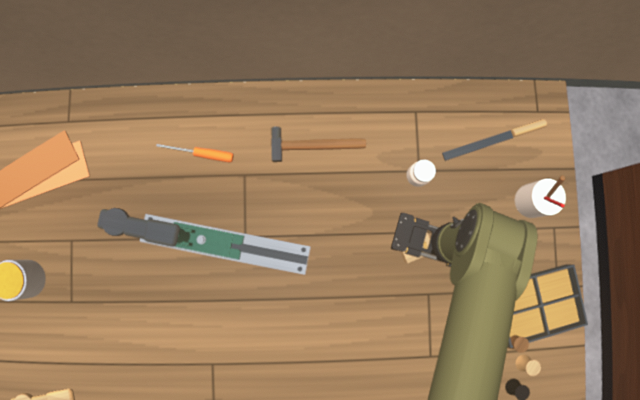

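```bash
python3 -m pendant '{"xyz":[[-0.004,-0.006,-0.03],[0,0,-0.03],[0,0,0]],"turn":[-0.09,0,0]}'
python3 -c "from h import *;st()"
```

```text
time_s: 3.32
tool_pos: [0.5116, -0.3408, 0.0919]
tool_rot: [46.7, 89.4, 22.9]
force: [0.3, -0.1, 0.3]
grip_width: 0.0523
t 3.33 tcp [ 0.5116 -0.3408  0.0919] xax [ 0.009  0.004 -1.   ] jawdir deg 66.24 F [ 0.28 -0.06  0.29] M [ 0.085 -0.1   -0.058] w 0.0523 q7 88.1 q [ 58.  23. -33.  96.  13.  64.  88.]
```

```bash
python3 -m pendant '{"xyz":[[0,0.0005,-0.024],[0,0,-0.023],[0,0,0]],"turn":[0,0,0]}'
python3 -m pendant '{"xyz":[[0,0,0],[0,0,0],[0,0,0],[0,0,0],[0,0,0],[0,0,0]],"turn":[0,0,0,0,0,0]}' 0 25
python3 -c "from h import *;st()"
```

```text
time_s: 3.7
tool_pos: [0.5141, -0.3416, 0.0484]
tool_rot: [25.0, 89.2, 1.0]
force: [-0.1, -0.2, 0.2]
grip_width: 0.0518
time_s: 4.45
tool_pos: [0.5161, -0.3428, 0.0526]
tool_rot: [13.7, 89.0, -10.2]
force: [1.1, 0.2, -1.5]
grip_width: 0.0311
t 4.45 tcp [ 0.5161 -0.3428  0.0526] xax [ 0.018 -0.003 -1.   ] jawdir deg 66.05 F [ 1.06  0.18 -1.48] M [ 0.088 -0.146  0.005] w 0.0311 q7 86.6 q [ 57.  25. -32.  98.  15.  60.  87.]
```

```bash
python3 -m pendant '{"xyz":[[0,0,0],[-0.002,0.001,-0.004],[-0.002,0.001,-0.005]],"turn":[0,0,0]}' 0.55 25
python3 -c "from h import *;st()"
```

```text
time_s: 4.82
tool_pos: [0.5127, -0.3411, 0.0441]
tool_rot: [11.7, 88.9, -12.2]
force: [0.3, -0.2, 0.8]
grip_width: 0.0464
t 4.83 tcp [ 0.5127 -0.3411  0.0441] xax [ 0.019 -0.004 -1.   ] jawdir deg 66.05 F [ 0.29 -0.16  0.81] M [ 0.124 -0.195  0.002] w 0.0464 q7 86.4 q [ 57.  25. -32.  99.  15.  59.  86.]
```

```bash
python3 -m pendant '{"xyz":[[-0.0005,0.0003,-0.0003],[-0.0004,0.0003,-0.0005],[-0.0003,0,-0.0005],[0,0,-0.0005]],"turn":[0,0,0,0]}' 0 25
python3 -c "from h import *;st()"
```

```text
time_s: 5.32
tool_pos: [0.5112, -0.3403, 0.0423]
tool_rot: [11.8, 88.9, -12.1]
force: [-1.0, 0.3, 3.6]
grip_width: 0.0318
t 5.33 tcp [ 0.5112 -0.3403  0.0423] xax [ 0.019 -0.004 -1.   ] jawdir deg 66.04 F [-1.02  0.33  3.61] M [ 0.26   0.257 -0.007] w 0.0318 q7 86.4 q [ 57.  25. -32. 100.  15.  59.  86.]
```

```bash
python3 -m pendant '{"xyz":[[0,0,0.01],[0,0,0.025],[0,0,0.03],[0,0,0.03],[0,0,0.03]],"turn":[0,0,0,0,0]}'
python3 - <<'E'
from h import *
st()
im=read_camera("side"); cv2.imwrite("pics/side2.png",im[:,:,::-1])
cv2.imwrite("pics/side2b.png",cv2.resize(im[200:340,200:340][:,:,::-1],None,fx=4.2,fy=4.2,interpolation=cv2.INTER_CUBIC))
for n in ("shank_end","bolt","nut_mid"):
        for r in pinpoint("side",n)[:1]: print(n,round(r["score"],2),w("side",r["at"]).round(4))
E
```

```text
time_s: 5.95
tool_pos: [0.5078, -0.3382, 0.1675]
tool_rot: [31.8, 89.3, 7.9]
force: [0.0, -0.0, -2.5]
grip_width: 0.0314
t 5.95 tcp [ 0.5078 -0.3382  0.1675] xax [ 0.012  0.002 -1.   ] jawdir deg 66.08 F [ 0.05 -0.   -2.52] M [-0.03  -0.173 -0.018] w 0.0314 q7 89.8 q [ 60.  18. -34.  93.  10.  72.  90.]
shank_end 0.66 [ 0.5067 -0.3415  0.2082]
bolt 0.87 [ 0.5071 -0.3341  0.1336]
nut_mid 0.57 [ 0.5094 -0.339   0.1789]
```

View pics/side2b.png

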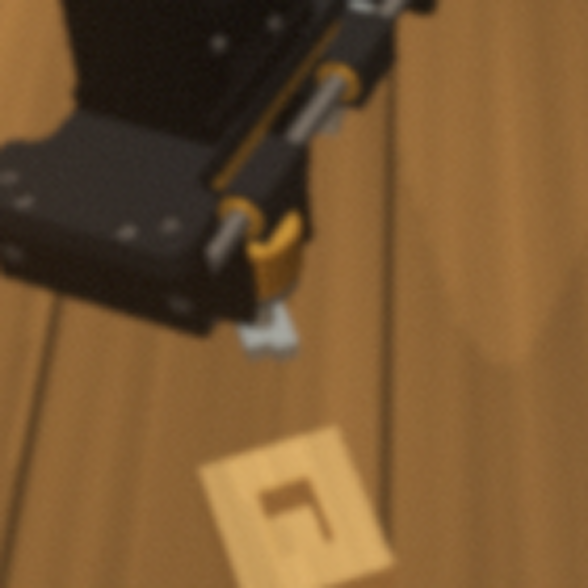

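```bash
python3 -m pendant '{"xyz":[[0,0.03,0],[0.001,0.05,0],[0.001,0.055,0],[0.001,0.055,0],[0.001,0.055,-0.005],[0.001,0.055,-0.01],[0.001,0.05,-0.01],[0.001,0.03,-0.01],[0,0.01,-0.005]],"turn":[-0.07,-0.07,-0.07,-0.07,-0.07,-0.07,-0.07,-0.07,0]}'
python3 - <<'E'
from h import *
st()
E
```

```text
time_s: 7.28
tool_pos: [0.502, 0.0622, 0.1101]
tool_rot: [-161.6, 89.5, 141.1]
force: [-0.7, 0.2, -3.2]
grip_width: 0.0317
t 7.28 tcp [0.502  0.0622 0.1101] xax [-0.006  0.005 -1.   ] jawdir deg 32.7 F [-0.71  0.21 -3.24] M [-0.03  -0.137  0.004] w 0.0317 q7 16.4 q [ 33.  10. -46. 110.   8.  64.  16.]
```

```bash
python3 -m pendant '{"xyz":[[0.012,0,0],[0.001,0,-0.004],[0,0,0]],"turn":[0,0,0]}'
python3 - <<'E'
from h import *
st()
im=read_camera("side"); cv2.imwrite("pics/side3.png",im[:,:,::-1])
cv2.imwrite("pics/side3b.png",cv2.resize(im[100:240,210:350][:,:,::-1],None,fx=4.2,fy=4.2,interpolation=cv2.INTER_CUBIC))
im=read_camera("top"); cv2.imwrite("pics/top3.png",im[:,:,::-1])
for c in ("side",):
  for n in ("shank_end","bolt","nut_mid","notch_mouth"):
        for r in pinpoint(c,n)[:1]: print(n,round(r["score"],2),w(c,r["at"]).round(4))
st()
E
```

```text
time_s: 7.65
tool_pos: [0.5156, 0.0584, 0.1043]
tool_rot: [-146.4, 89.4, 156.2]
force: [-0.1, -0.9, -2.6]
grip_width: 0.0312
t 7.65 tcp [0.5156 0.0584 0.1043] xax [-0.009  0.004 -1.   ] jawdir deg 32.62 F [-0.1  -0.94 -2.64] M [ 0.005 -0.151  0.032] w 0.0312 q7 15.5 q [ 32.  13. -46. 108.  10.  64.  16.]
shank_end 0.76 [0.5147 0.0555 0.1422]
bolt 0.56 [0.5128 0.0611 0.0755]
nut_mid 0.48 [0.5152 0.0601 0.1154]
notch_mouth 0.59 [0.5219 0.089  0.0261]
t 7.95 tcp [0.5157 0.0597 0.1051] xax [-0.008  0.004 -1.   ] jawdir deg 32.71 F [-0.5   1.18 -1.83] M [-0.012 -0.098 -0.009] w 0.0313 q7 15.5 q [ 32.  13. -46. 108.  10.  64.  15.]
```

View pics/side3b.png

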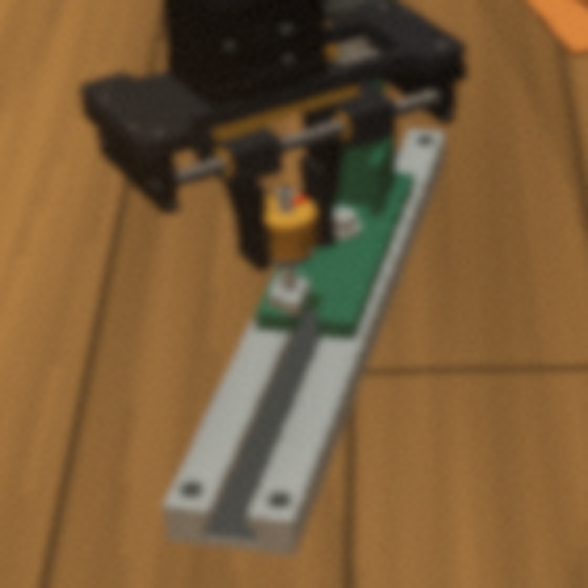

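View pics/top3.png

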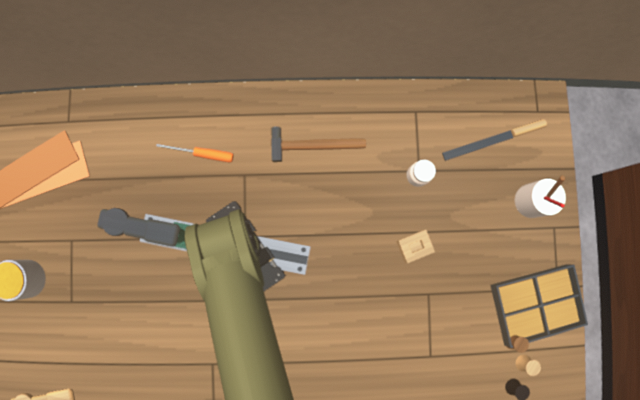

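```bash
python3 - <<'E'
from h import *
im=cv2.imread("pics/side3.png")
x0,y0=255,138
c=cv2.resize(im[y0:y0+44,x0:x0+50],None,fx=15,fy=13.6,interpolation=cv2.INTER_LANCZOS4); 
cv2.imwrite("pics/side3c.png",c)
# overlay predicted head at yaw candidates
def head(p,yaw):
    c,s=np.cos(yaw),np.sin(yaw); M=np.array([[c,-s],[s,c]])
    P=[]
    for a,b in [(14,9),(-14,9),(-14,-9),(14,-9)]:
        q=M@[a/1000,b/1000]; P.append([p[0]+q[0],p[1]+q[1],p[2]])
    return P
for yaw in (70,78,86):
    c2=c.copy()
    for z,col in ((0.0725,(0,0,255)),(0.0805,(255,0,0))):
        uv=proj("side",head((0.5150,0.0597,z),np.radians(yaw)))
        pts=((uv-[x0,y0]+.5)*[15,13.6]).astype(np.int32)
        cv2.polylines(c2,[pts],True,col,1)
    cv2.imwrite(f"pics/h{yaw}.png",cv2.resize(c2[200:600,150:600],None,fx=.6,fy=.6))
cv2.imwrite("pics/hh.png",np.hstack([cv2.imread(f"pics/h{y}.png") for y in (70,78,86)]))
E
```

```text
(no output)
```

View pics/side3c.png

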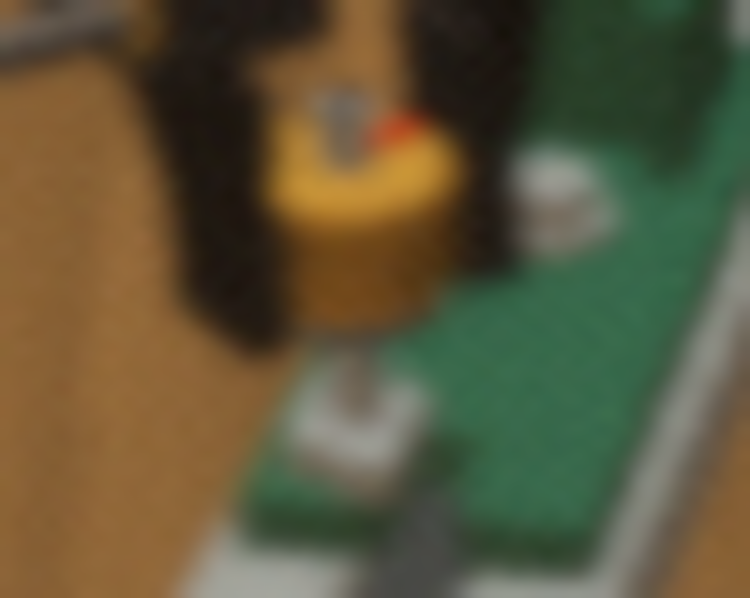

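View pics/hh.png

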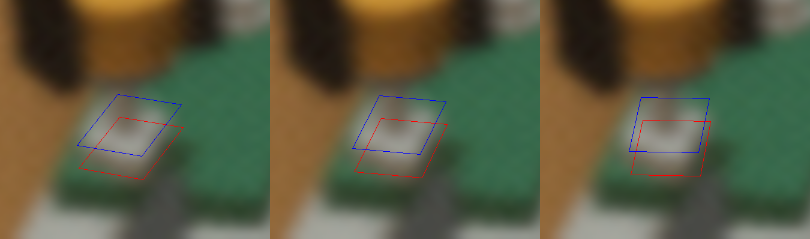

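```bash
python3 - <<'E'
from h import *
im=cv2.cvtColor(cv2.imread("pics/side3.png"),cv2.COLOR_BGR2GRAY).astype(float)
d=np.array([.2130,.9770])
for y in (0.045,0.02,-.01,-.035):
    xs=np.arange(-.030,.0301,.001); x0=0.4857+(y+.0697)*.218
    uv=proj("side",[[x0+s,y,.024] for s in xs]).astype(np.float32)
    v=cv2.remap(im.astype(np.float32),uv[:,0].reshape(1,-1),uv[:,1].reshape(1,-1),cv2.INTER_LINEAR)[0]
    t=(np.percentile(v,80)+v[20:41].min())/2
    print("side",y,round(x0,4),v[10:51:2].astype(int)); i=np.where(v<t)[0]; i=i[(i>12)&(i<48)]; print(xs[i[0]],xs[i[-1]])
im=cv2.cvtColor(cv2.imread("pics/top0.png"),cv2.COLOR_BGR2GRAY).astype(float)
for y in (0.07,0.045,0.02,-.01,-.035):
    xs=np.arange(-.030,.0301,.001); x0=0.4857+(y+.0697)*.218
    uv=proj("top",[[x0+s,y,.024] for s in xs]).astype(np.float32)
    v=cv2.remap(im.astype(np.float32),uv[:,0].reshape(1,-1),uv[:,1].reshape(1,-1),cv2.INTER_LINEAR)[0]
    t=(np.percentile(v,80)+v[20:41].min())/2
    print("top",y,round(x0,4),v[10:51:2].astype(int)); i=np.where(v<t)[0]; i=i[(i>12)&(i<48)]; print(xs[i[0]],xs[i[-1]])
print(proj("side",[[.5143,.0597,.0805+.033],[.5143,.0597,.0725]]), "nut bottom mid photo",255+362/15)
E
```

```text
side 0.045 0.5107 [164 159 151 136 115  93  80  74  73  72  72  73  79  95 117 138 152 159
 162 163 163]
-0.011999999999999983 0.008000000000000035
side 0.02 0.5053 [163 161 153 136 114  92  78  73  73  73  73  73  77  91 115 136 150 158
 161 162 161]
-0.011999999999999983 0.008000000000000035
side -0.01 0.4987 [164 162 153 134 108  88  78  73  71  72  74  74  80  96 119 140 152 158
 159 161 162]
-0.011999999999999983 0.007000000000000034
side -0.035 0.4933 [166 163 152 135 110  90  80  76  73  73  74  76  83  99 124 144 156 161
 163 165 166]
-0.011999999999999983 0.007000000000000034
top 0.07 0.5162 [190 189 189 186 170 134 107  97  96  96  97  98  96  95 103 129 172 185
 188 188 189]
-0.009999999999999981 0.010000000000000037
top 0.045 0.5107 [189 190 192 186 167 129 105  97  97  98  98  98  96  97 108 134 174 186
 187 186 187]
-0.009999999999999981 0.010000000000000037
top 0.02 0.5053 [190 192 192 188 171 131 106  98  98  99  99  98  97  97 109 136 175 185
 187 186 186]
-0.009999999999999981 0.010000000000000037
top -0.01 0.4987 [191 192 194 191 169 134 108  97  99 100 100  99  98  98 106 138 167 184
 188 185 187]
-0.009999999999999981 0.010000000000000037
top -0.035 0.4933 [194 194 194 190 168 129 106  98  98 100 100  98  96  98 110 146 174 187
 190 188 190]
-0.009999999999999981 0.009000000000000036
[[277.80525074 155.54149591]
 [278.80036682 170.3462038 ]] nut bottom mid photo 279.1333333333333
```

```bash
python3 -m pendant '{"xyz":[[-0.002,0,-0.012],[0,0,-0.016],[0,0,-0.012],[0,0,-0.005]],"turn":[0.01,0,0,0]}'
python3 - <<'E'
from h import *
st()
im=read_camera("side"); cv2.imwrite("pics/side4.png",im[:,:,::-1])
cv2.imwrite("pics/side4b.png",cv2.resize(im[130:210,240:320][:,:,::-1],None,fx=7,fy=7,interpolation=cv2.INTER_CUBIC))
E
```

```text
time_s: 8.45
tool_pos: [0.5129, 0.0595, 0.0567]
tool_rot: [-145.3, 89.5, 158.0]
force: [0.3, 0.8, -2.3]
grip_width: 0.0314
t 8.45 tcp [0.5129 0.0595 0.0567] xax [-0.008  0.003 -1.   ] jawdir deg 33.33 F [ 0.28  0.76 -2.28] M [ 0.024 -0.119 -0.003] w 0.0314 q7 13.5 q [ 31.  16. -45. 111.  13.  58.  14.]
```

View pics/side4b.png

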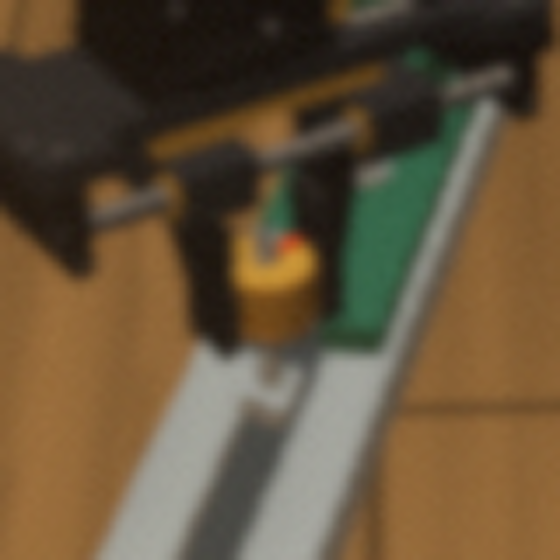

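```bash
python3 -m pendant '{"xyz":[[0.0003,0,-0.003],[0,0,-0.002],[0,0,-0.002]],"turn":[0,0,0]}'
python3 -c "from h import *;st()"
```

```text
time_s: 8.88
tool_pos: [0.5136, 0.0597, 0.0494]
tool_rot: [-148.9, 89.5, 154.4]
force: [-0.6, -0.1, -1.4]
grip_width: 0.0318
t 8.88 tcp [0.5136 0.0597 0.0494] xax [-0.007  0.004 -1.   ] jawdir deg 33.33 F [-0.59 -0.06 -1.4 ] M [-0.036 -0.172 -0.061] w 0.0318 q7 13.0 q [ 30.  17. -45. 111.  14.  58.  13.]
```

```bash
python3 -m pendant '{"xyz":[[-0.0002,0,-0.002],[0,0,-0.002],[0,0,-0.002]],"turn":[0,0,0]}'
python3 -c "from h import *;st()"
```

```text
time_s: 9.25
tool_pos: [0.5138, 0.0597, 0.0435]
tool_rot: [-151.1, 89.6, 152.2]
force: [-0.1, 0.4, -2.0]
grip_width: 0.0316
t 9.25 tcp [0.5138 0.0597 0.0435] xax [-0.006  0.003 -1.   ] jawdir deg 33.32 F [-0.13  0.38 -1.99] M [ 0.038 -0.152  0.002] w 0.0316 q7 12.7 q [ 30.  17. -44. 112.  14.  57.  13.]
```

```bash
python3 -m pendant '{"xyz":[[-0.0002,0,-0.002],[0,0,-0.001],[0,0,-0.0005]],"turn":[0,0,0]}'
python3 - <<'E'
from h import *
st()
im=read_camera("side")
cv2.imwrite("pics/side5b.png",cv2.resize(im[130:210,240:320][:,:,::-1],None,fx=7,fy=7,interpolation=cv2.INTER_CUBIC))
for n in ("bolt","shank_end"):
    for r in pinpoint("side",n)[:1]: print(n,round(r["score"],2),w("side",r["at"]).round(4))
st()
E
```

```text
time_s: 9.62
tool_pos: [0.5135, 0.0596, 0.0396]
tool_rot: [-150.5, 89.6, 152.8]
force: [-0.4, 1.2, -2.3]
grip_width: 0.0312
t 9.62 tcp [0.5135 0.0596 0.0396] xax [-0.007  0.003 -1.   ] jawdir deg 33.32 F [-0.44  1.23 -2.28] M [ 0.041 -0.131  0.029] w 0.0312 q7 12.4 q [ 30.  18. -44. 112.  14.  57.  12.]
bolt 0.6 [0.5124 0.0629 0.0081]
shank_end 0.56 [0.5111 0.0575 0.0777]
t 9.78 tcp [0.5136 0.0596 0.0397] xax [-0.007  0.003 -1.   ] jawdir deg 33.32 F [-0.24 -0.31 -2.83] M [ 0.017 -0.148  0.003] w 0.0309 q7 12.4 q [ 30.  18. -44. 112.  14.  57.  12.]
```

View pics/side5b.png

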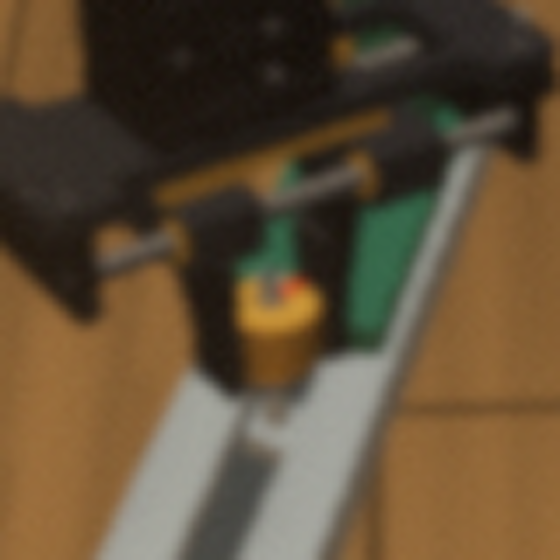

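```bash
python3 -m pendant '{"xyz":[[0.0011,0.005,0],[0.0013,0.006,0],[0.0011,0.005,0]],"turn":[0,0,0]}'
python3 -c "from h import *;st()"
```

```text
time_s: 10.15
tool_pos: [0.5174, 0.0766, 0.0399]
tool_rot: [-152.8, 89.6, 150.5]
force: [1.0, 0.6, -2.2]
grip_width: 0.0315
t 10.15 tcp [0.5174 0.0766 0.0399] xax [-0.006  0.003 -1.   ] jawdir deg 33.3 F [ 0.96  0.57 -2.15] M [ 0.058 -0.164  0.003] w 0.0315 q7 10.2 q [ 28.  19. -44. 111.  15.  57.  10.]
```

```bash
python3 -m pendant '{"xyz":[[0.0006,0.003,-0.0002],[0.0006,0.003,0],[0.0006,0.003,0],[0.0006,0.003,0]],"turn":[0,0,0,0]}'
python3 -c "from h import *;st()"
```

```text
time_s: 10.65
tool_pos: [0.52, 0.09, 0.0397]
tool_rot: [-153.9, 89.6, 149.4]
force: [1.0, 0.5, -2.1]
grip_width: 0.0313
t 10.65 tcp [0.52   0.09   0.0397] xax [-0.006  0.004 -1.   ] jawdir deg 33.34 F [ 1.04  0.51 -2.12] M [-0.014 -0.161 -0.023] w 0.0313 q7 8.5 q [ 27.  19. -45. 110.  16.  57.   9.]
```

```bash
python3 -m pendant '{"xyz":[[0.0007,0.003,-0.0001],[0.0007,0.003,0],[0.0007,0.003,0]],"turn":[0,0,0]}'
python3 -c "from h import *;st()"
```

```text
time_s: 11.02
tool_pos: [0.5223, 0.0994, 0.0395]
tool_rot: [-153.4, 89.6, 149.9]
force: [-1.2, 0.7, -2.0]
grip_width: 0.0315
t 11.03 tcp [0.5223 0.0994 0.0395] xax [-0.006  0.004 -1.   ] jawdir deg 33.33 F [-1.2   0.66 -1.97] M [-0.054 -0.193 -0.006] w 0.0315 q7 7.3 q [ 26.  20. -45. 110.  16.  57.   7.]
```

```bash
python3 -m pendant '{"xyz":[[0.0006,0.0025,0],[0.0006,0.0025,0],[0.0004,0.002,0]],"turn":[0,0,0]}'
python3 -c "from h import *;st()"
```

```text
time_s: 11.4
tool_pos: [0.524, 0.107, 0.0395]
tool_rot: [-153.5, 89.6, 149.8]
force: [0.0, -0.1, -1.6]
grip_width: 0.0316
t 11.4 tcp [0.524  0.107  0.0395] xax [-0.006  0.004 -1.   ] jawdir deg 33.33 F [ 0.01 -0.15 -1.56] M [ 0.067 -0.138 -0.031] w 0.0316 q7 6.3 q [ 25.  20. -45. 109.  16.  57.   6.]
```

```bash
python3 -m pendant '{"xyz":[[0.0003,0.0012,0],[0.0003,0.0012,0]],"turn":[0,0]}'
python3 -c "from h import *;st()"
python3 -m pendant '{"xyz":[[0.0002,0.001,0]],"turn":[0]}'
python3 -c "from h import *;st()"
```

```text
time_s: 11.65
tool_pos: [0.5246, 0.1096, 0.0395]
tool_rot: [-153.0, 89.6, 150.4]
force: [-1.0, -0.1, -1.0]
grip_width: 0.0315
t 11.65 tcp [0.5246 0.1096 0.0395] xax [-0.006  0.004 -1.   ] jawdir deg 33.33 F [-0.96 -0.1  -1.03] M [ 0.008 -0.152 -0.015] w 0.0315 q7 6.0 q [ 25.  20. -45. 109.  16.  57.   6.]
time_s: 11.78
tool_pos: [0.5248, 0.1106, 0.0395]
tool_rot: [-152.7, 89.6, 150.7]
force: [0.5, 0.5, -1.9]
grip_width: 0.0314
t 11.78 tcp [0.5248 0.1106 0.0395] xax [-0.006  0.004 -1.   ] jawdir deg 33.33 F [ 0.52  0.49 -1.89] M [-0.027 -0.136 -0.043] w 0.0314 q7 5.8 q [ 24.  20. -45. 109.  16.  58.   6.]
```

```bash
python3 -m pendant '{"xyz":[[0.0002,0.0008,0]],"turn":[0]}'
python3 -c "from h import *;st()"
python3 -m pendant '{"xyz":[[0.0002,0.0008,0]],"turn":[0]}'
python3 -c "from h import *;st()"
```

```text
time_s: 11.9
tool_pos: [0.525, 0.1114, 0.0395]
tool_rot: [-152.0, 89.6, 151.3]
force: [-0.1, 0.4, -2.2]
grip_width: 0.0315
t 11.9 tcp [0.525  0.1114 0.0395] xax [-0.006  0.003 -1.   ] jawdir deg 33.33 F [-0.11  0.38 -2.24] M [ 0.032 -0.166  0.029] w 0.0315 q7 5.7 q [ 24.  20. -45. 109.  16.  58.   6.]
time_s: 12.02
tool_pos: [0.5252, 0.1122, 0.0395]
tool_rot: [-151.6, 89.6, 151.7]
force: [-0.2, -0.0, -2.3]
grip_width: 0.0313
t 12.03 tcp [0.5252 0.1122 0.0395] xax [-0.006  0.003 -1.   ] jawdir deg 33.32 F [-0.16 -0.04 -2.35] M [ 0.037 -0.16  -0.029] w 0.0313 q7 5.6 q [ 24.  20. -45. 109.  17.  58.   6.]
```

```bash
python3 -m pendant '{"xyz":[[0.0002,0.0007,0]],"turn":[0]}'
python3 -c "from h import *;st()"
python3 -m pendant '{"xyz":[[0.0002,0.0007,0]],"turn":[0]}'
python3 -c "from h import *;st()"
```

```text
time_s: 12.15
tool_pos: [0.5255, 0.1129, 0.0395]
tool_rot: [-151.7, 89.6, 151.6]
force: [-0.1, 0.1, -1.8]
grip_width: 0.031
t 12.15 tcp [0.5255 0.1129 0.0395] xax [-0.006  0.003 -1.   ] jawdir deg 33.31 F [-0.06  0.15 -1.76] M [ 0.028 -0.212  0.028] w 0.031 q7 5.5 q [ 24.  20. -45. 109.  17.  58.   6.]
time_s: 12.28
tool_pos: [0.5255, 0.1131, 0.0394]
tool_rot: [-143.4, 89.6, 159.9]
force: [-0.8, -1.9, -1.7]
grip_width: 0.0312
t 12.28 tcp [0.5255 0.1131 0.0394] xax [-0.007  0.003 -1.   ] jawdir deg 33.31 F [-0.83 -1.92 -1.72] M [-0.383  0.051  0.024] w 0.0312 q7 5.4 q [ 24.  21. -45. 109.  17.  58.   5.]
```

```bash
python3 -m pendant '{"xyz":[[0.0002,0.0007,0]],"turn":[0]}'
python3 -c "from h import *;st()"
python3 -m pendant '{"xyz":[[0,0.0002,0],[0,0,0]],"turn":[0,0]}'
python3 - <<'E'
from h import *
st()
im=read_camera("side")
cv2.imwrite("pics/side6b.png",cv2.resize(im[100:200,240:340][:,:,::-1],None,fx=6,fy=6,interpolation=cv2.INTER_CUBIC))
im=read_camera("top")
cv2.imwrite("pics/top6b.png",cv2.resize(im[180:300,90:320][:,:,::-1],None,fx=3.4,fy=3.4,interpolation=cv2.INTER_CUBIC))
E
```

```text
time_s: 12.4
tool_pos: [0.5255, 0.1132, 0.0394]
tool_rot: [-134.9, 89.6, 168.4]
force: [-1.1, -1.1, -0.7]
grip_width: 0.0312
t 12.4 tcp [0.5255 0.1132 0.0394] xax [-0.008  0.002 -1.   ] jawdir deg 33.29 F [-1.08 -1.08 -0.72] M [-0.493  0.024  0.021] w 0.0312 q7 5.4 q [ 24.  21. -45. 109.  17.  58.   5.]
time_s: 12.65
tool_pos: [0.5255, 0.1131, 0.0394]
tool_rot: [-132.4, 89.6, 170.9]
force: [-0.7, -1.7, -1.5]
grip_width: 0.0314
t 12.65 tcp [0.5255 0.1131 0.0394] xax [-0.008  0.001 -1.   ] jawdir deg 33.28 F [-0.65 -1.72 -1.46] M [-0.211 -0.01   0.009] w 0.0314 q7 5.3 q [ 24.  21. -45. 109.  17.  58.   5.]
```

View pics/side6b.png

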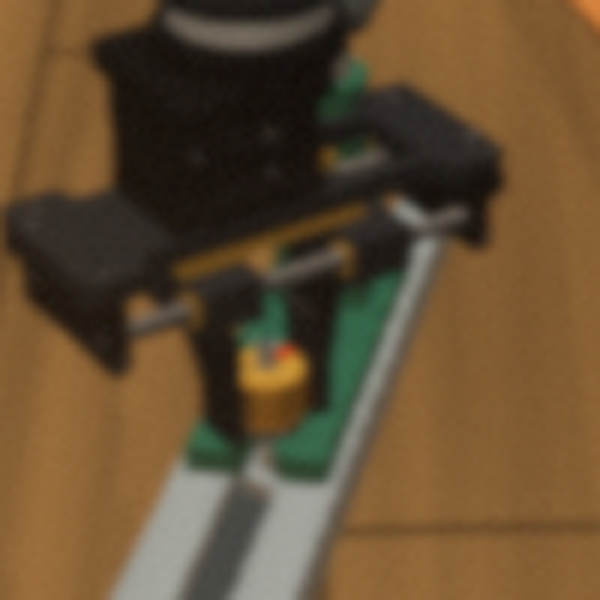

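View pics/top6b.png

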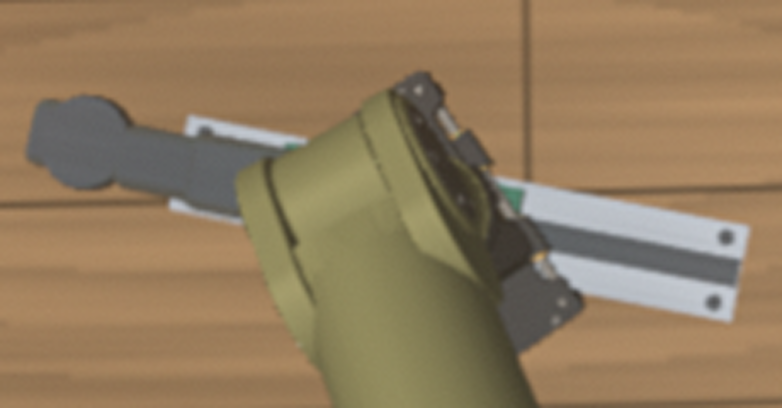

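```bash
python3 -m pendant '{"xyz":[[0,0,0],[0,0,0],[0,0,0]],"turn":[-0.1,-0.1,-0.1]}'
python3 -c "from h import *;st()"
```

```text
time_s: 13.12
tool_pos: [0.5249, 0.1134, 0.039]
tool_rot: [-132.7, 89.5, 152.9]
force: [-1.0, -1.0, -2.6]
grip_width: 0.0313
t 13.12 tcp [0.5249 0.1134 0.039 ] xax [-0.008  0.004 -1.   ] jawdir deg 15.57 F [-1.02 -0.97 -2.58] M [-0.269  0.096  0.019] w 0.0313 q7 -11.0 q [ 21.  20. -41. 109.  15.  57. -11.]
```

```bash
python3 -m pendant '{"xyz":[[0.0002,0,0.0002],[0.0002,0,0.0001],[0,0,0.0001],[0,0,0]],"turn":[-0.1,-0.1,-0.1,-0.1]}'
python3 -c "from h import *;st()"
```

```text
time_s: 13.62
tool_pos: [0.5245, 0.1135, 0.0388]
tool_rot: [-128.1, 89.4, 133.8]
force: [1.0, -0.8, -1.3]
grip_width: 0.0309
t 13.62 tcp [0.5245 0.1135 0.0388] xax [-0.007  0.007 -1.   ] jawdir deg -8.09 F [ 1.03 -0.8  -1.31] M [-0.372 -0.165  0.013] w 0.0309 q7 -33.0 q [ 18.  19. -37. 109.  13.  57. -33.]
```

```bash
python3 -m pendant '{"xyz":[[0.0005,0,0.0003],[0.0004,0,0.0003],[0.0003,0,0.0002],[0.0003,0,0.0002]],"turn":[-0.1,-0.1,-0.1,-0.1]}'
python3 -c "from h import *;st()"
```

```text
time_s: 14.12
tool_pos: [0.5246, 0.1134, 0.0388]
tool_rot: [-114.2, 89.3, 124.1]
force: [-0.1, -1.4, -2.2]
grip_width: 0.0314
t 14.12 tcp [0.5246 0.1134 0.0388] xax [-0.006  0.009 -1.   ] jawdir deg -31.76 F [-0.1  -1.36 -2.16] M [-0.346  0.067 -0.005] w 0.0314 q7 -55.2 q [ 15.  18. -34. 109.  11.  56. -55.]
```

```bash
python3 -m pendant '{"xyz":[[0.0005,0,0.0003],[0.0004,0,0.0003],[0.0003,0,0.0002],[0.0002,0,0.0001]],"turn":[-0.1,-0.1,-0.1,-0.08]}'
python3 -c "from h import *;st()"
```

```text
time_s: 14.62
tool_pos: [0.5256, 0.1129, 0.0389]
tool_rot: [-109.0, 89.4, 106.7]
force: [-0.1, -1.1, -2.3]
grip_width: 0.031
t 14.62 tcp [0.5256 0.1129 0.0389] xax [-0.003  0.01  -1.   ] jawdir deg -54.23 F [-0.05 -1.05 -2.26] M [-0.393  0.096 -0.02 ] w 0.031 q7 -76.5 q [ 12.  17. -30. 110.  10.  56. -76.]
```

```bash
python3 -m pendant '{"xyz":[[0.0001,0,0],[0,0,0]],"turn":[-0.08,-0.02]}'
python3 - <<'E'
from h import *
st()
im=read_camera("side")
cv2.imwrite("pics/side7b.png",cv2.resize(im[100:200,240:340][:,:,::-1],None,fx=6,fy=6,interpolation=cv2.INTER_CUBIC))
st()
E
```

```text
time_s: 14.88
tool_pos: [0.526, 0.1126, 0.0388]
tool_rot: [-111.8, 89.4, 98.1]
force: [0.6, -0.8, -1.0]
grip_width: 0.0313
t 14.88 tcp [0.526  0.1126 0.0388] xax [-0.001  0.01  -1.   ] jawdir deg -60.12 F [ 0.6  -0.84 -0.97] M [-0.387 -0.046 -0.037] w 0.0313 q7 -82.1 q [ 11.  17. -29. 110.   9.  56. -82.]
t 14.93 tcp [0.526  0.1126 0.0388] xax [-0.001  0.01  -1.   ] jawdir deg -60.13 F [ 0.59 -1.26 -2.52] M [-0.406 -0.067 -0.029] w 0.0317 q7 -82.1 q [ 11.  17. -29. 110.   9.  56. -82.]
```

View pics/side7b.png

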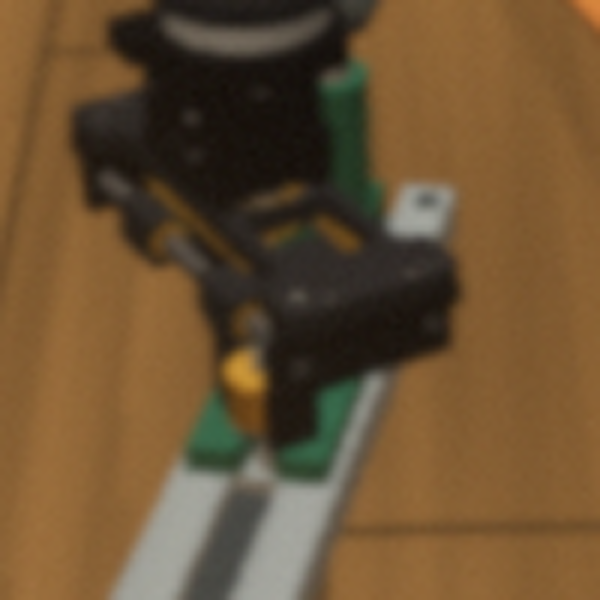

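```bash
python3 -m pendant '{"xyz":[[0,0,0],[0,0,0],[0,0,0.001]],"turn":[0,0,0]}' 0.58 25
python3 -c "from h import *;st()"
```

```text
time_s: 15.3
tool_pos: [0.5268, 0.1145, 0.0407]
tool_rot: [-122.5, 89.3, 87.5]
force: [-0.4, 0.3, -0.1]
grip_width: 0.0485
t 15.3 tcp [0.5268 0.1145 0.0407] xax [ 0.001  0.013 -1.   ] jawdir deg -59.97 F [-0.43  0.29 -0.1 ] M [-0.064 -0.037 -0.026] w 0.0485 q7 -81.9 q [ 11.  17. -29. 110.   9.  56. -82.]
```

```bash
python3 -m pendant '{"xyz":[[-0.0005,-0.001,0.002],[-0.0003,-0.0006,0.001],[0,0,0.001],[0,0,0],[0,0,0],[0,0,0],[0,0,0],[0,0,0],[0,0,0]],"turn":[0.165,0.165,0.165,0.165,0.165,0.165,0.165,0.165,0.165]}'
python3 - <<'E'
from h import *
st()
im=read_camera("side")
cv2.imwrite("pics/side8b.png",cv2.resize(im[100:200,240:340][:,:,::-1],None,fx=6,fy=6,interpolation=cv2.INTER_CUBIC))
for n in ("bolt","shank_end","nut_mid"):
    for r in pinpoint("side",n)[:1]: print(n,round(r["score"],2),w("side",r["at"]).round(4))
st()
E
```

```text
time_s: 16.42
tool_pos: [0.5281, 0.1154, 0.0476]
tool_rot: [-148.4, 89.3, 149.7]
force: [0.2, -0.3, -0.6]
grip_width: 0.0506
t 16.43 tcp [0.5281 0.1154 0.0476] xax [-0.01   0.006 -1.   ] jawdir deg 28.13 F [ 0.18 -0.25 -0.64] M [-0.014 -0.162 -0.009] w 0.0506 q7 1.2 q [ 23.  20. -43. 108.  15.  59.   1.]
bolt 0.51 [0.5217 0.1169 0.0075]
shank_end 0.6 [0.5243 0.1098 0.0769]
t 16.62 tcp [0.528  0.1153 0.0475] xax [-0.011  0.006 -1.   ] jawdir deg 27.61 F [ 0.67  0.49 -0.37] M [-0.038 -0.148 -0.001] w 0.0504 q7 0.7 q [ 23.  20. -43. 108.  15.  59.   1.]
```

View pics/side8b.png

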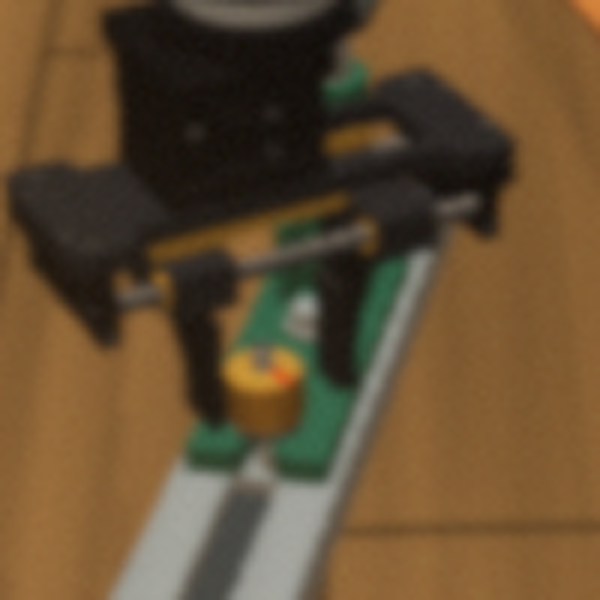

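```bash
python3 -m pendant '{"xyz":[[-0.0022,-0.0024,-0.001],[-0.0004,-0.0003,-0.001],[0,0,-0.0005]],"turn":[0.08,0.04,0]}'
python3 -c "from h import *;st()"
```

```text
time_s: 17.0
tool_pos: [0.5256, 0.1127, 0.0452]
tool_rot: [-149.2, 89.3, 155.1]
force: [0.8, 0.3, -1.1]
grip_width: 0.0505
t 17.0 tcp [0.5256 0.1127 0.0452] xax [-0.011  0.005 -1.   ] jawdir deg 34.3 F [ 0.76  0.3  -1.08] M [-0.004 -0.139  0.024] w 0.0505 q7 7.1 q [ 24.  20. -44. 109.  16.  58.   7.]
```

```bash
python3 -m pendant '{"xyz":[[0,0,-0.0002],[0,0,-0.0002],[0,0,-0.0002],[0,0,-0.0002]],"turn":[0,0,0,0]}' 0 30
python3 -c "from h import *;st()"
```

```text
time_s: 17.5
tool_pos: [0.5255, 0.1126, 0.0447]
tool_rot: [-144.6, 89.3, 159.6]
force: [-1.8, -0.4, 2.7]
grip_width: 0.0312
t 17.5 tcp [0.5255 0.1126 0.0447] xax [-0.011  0.004 -1.   ] jawdir deg 34.15 F [-1.83 -0.36  2.7 ] M [-0.056  0.07  -0.025] w 0.0312 q7 6.9 q [ 24.  20. -44. 109.  16.  58.   7.]
```

```bash
python3 -m pendant '{"xyz":[[0.0002,0,0],[0.0002,0,0],[0.0002,0,0]],"turn":[-0.1,-0.1,-0.1]}'
python3 -c "from h import *;st()"
```

```text
time_s: 17.88
tool_pos: [0.5255, 0.1125, 0.0438]
tool_rot: [-143.3, 89.3, 143.1]
force: [0.7, -0.6, -2.2]
grip_width: 0.0314
t 17.88 tcp [0.5255 0.1125 0.0438] xax [-0.01   0.008 -1.   ] jawdir deg 16.45 F [ 0.69 -0.62 -2.25] M [ 0.014 -0.184  0.114] w 0.0314 q7 -9.4 q [ 22.  19. -41. 109.  14.  58.  -9.]
```

```bash
python3 -m pendant '{"xyz":[[0.0003,0,0],[0.0003,0,0],[0.0003,0,0]],"turn":[-0.1,-0.1,-0.1]}'
python3 -c "from h import *;st()"
```

```text
time_s: 18.25
tool_pos: [0.5257, 0.1126, 0.0426]
tool_rot: [-140.1, 89.2, 128.6]
force: [-0.9, -0.1, -0.7]
grip_width: 0.031
t 18.25 tcp [0.5257 0.1126 0.0426] xax [-0.009  0.011 -1.   ] jawdir deg -1.28 F [-0.87 -0.07 -0.66] M [-0.04  -0.071  0.139] w 0.031 q7 -25.9 q [ 19.  19. -38. 109.  13.  57. -26.]
```

```bash
python3 -m pendant '{"xyz":[[0.0003,0,0],[0.0003,0,0],[0.0003,0,0]],"turn":[-0.1,-0.1,-0.1]}'
python3 -c "from h import *;st()"
```

```text
time_s: 18.62
tool_pos: [0.5258, 0.1126, 0.0421]
tool_rot: [-134.1, 89.2, 117.0]
force: [-0.7, -0.7, 1.4]
grip_width: 0.0311
t 18.62 tcp [0.5258 0.1126 0.0421] xax [-0.006  0.012 -1.   ] jawdir deg -18.94 F [-0.69 -0.74  1.36] M [-0.231  0.115  0.218] w 0.0311 q7 -42.5 q [ 17.  18. -35. 109.  11.  57. -43.]
```

```bash
python3 -m pendant '{"xyz":[[0,0,0],[0,0,0]],"turn":[0,0]}'
python3 -c "from h import *
import time
for i in range(1): st()"
```

```text
time_s: 18.88
tool_pos: [0.5257, 0.1126, 0.0422]
tool_rot: [-133.7, 89.2, 117.5]
force: [-1.4, -0.3, 0.9]
grip_width: 0.0313
t 18.88 tcp [0.5257 0.1126 0.0422] xax [-0.006  0.012 -1.   ] jawdir deg -18.77 F [-1.42 -0.27  0.92] M [-0.24   0.084  0.025] w 0.0313 q7 -42.4 q [ 17.  18. -35. 109.  11.  57. -42.]
```

```bash
python3 -m pendant '{"xyz":[[0.0003,0,0],[0.0003,0,0]],"turn":[-0.1,-0.1]}'
python3 -c "from h import *
st()"
python3 -m pendant '{"xyz":[[0,0,0]],"turn":[0]}'
python3 -c "from h import *
st()"
```

```text
time_s: 19.12
tool_pos: [0.5258, 0.1125, 0.0418]
tool_rot: [-128.8, 89.2, 110.9]
force: [-0.6, -1.2, 1.8]
grip_width: 0.0312
t 19.12 tcp [0.5258 0.1125 0.0418] xax [-0.005  0.013 -1.   ] jawdir deg -30.35 F [-0.6 -1.2  1.8] M [-0.317  0.194  0.154] w 0.0312 q7 -53.3 q [ 15.  18. -34. 109.  11.  56. -53.]
time_s: 19.25
tool_pos: [0.5258, 0.1125, 0.0419]
tool_rot: [-128.9, 89.2, 110.9]
force: [-0.4, -0.6, 1.9]
grip_width: 0.0312
t 19.25 tcp [0.5258 0.1125 0.0419] xax [-0.005  0.012 -1.   ] jawdir deg -30.24 F [-0.38 -0.64  1.89] M [-0.264  0.027  0.032] w 0.0312 q7 -53.2 q [ 15.  18. -34. 109.  11.  56. -53.]
```

```bash
python3 -m pendant '{"xyz":[[0.0003,0,-0.0002],[0.0003,0,-0.0002],[0.0003,0,-0.0002]],"turn":[-0.1,-0.1,-0.1]}'
python3 -c "from h import *
st()"
python3 -m pendant '{"xyz":[[0,0,0]],"turn":[0]}'
python3 -c "from h import *
st()"
```

```text
time_s: 19.62
tool_pos: [0.5259, 0.1125, 0.0416]
tool_rot: [-120.9, 89.3, 101.8]
force: [-2.4, -1.2, 3.4]
grip_width: 0.0314
t 19.62 tcp [0.5259 0.1125 0.0416] xax [-0.003  0.013 -1.   ] jawdir deg -47.35 F [-2.36 -1.2   3.44] M [-0.3    0.453  0.257] w 0.0314 q7 -69.5 q [ 13.  17. -31. 109.  10.  56. -69.]
time_s: 19.75
tool_pos: [0.5259, 0.1124, 0.0418]
tool_rot: [-120.1, 89.3, 102.7]
force: [-0.8, -0.4, 3.2]
grip_width: 0.0313
t 19.75 tcp [0.5259 0.1124 0.0418] xax [-0.003  0.012 -1.   ] jawdir deg -47.17 F [-0.84 -0.36  3.2 ] M [-0.308  0.316  0.128] w 0.0313 q7 -69.3 q [ 13.  17. -31. 109.  10.  56. -69.]
```

```bash
cat >> h.py <<'E'
def avg(n=6):
    L=[]
    for i in range(n):
        read_camera("top"); o=readout.get_obs(); L.append(np.r_[o['wrist_torque'],o['force']])
    st(); print("avg M,F",np.mean(L,0).round(3),"sd",np.std(L,0).round(3))
E
python3 -c "from h import *
avg()"
```

```text
t 20.05 tcp [0.5259 0.1125 0.0418] xax [-0.003  0.013 -1.   ] jawdir deg -47.25 F [-2.9  -1.23  5.27] M [-0.309  0.49   0.15 ] w 0.0317 q7 -69.4 q [ 13.  17. -31. 109.  10.  56. -69.]
avg M,F [-0.332  0.501  0.124 -3.003 -0.725  5.434] sd [0.023 0.027 0.04  0.429 0.501 0.58 ]
```

```bash
python3 -m pendant '{"xyz":[[0,0,-0.0002]],"turn":[-0.08]}'
python3 -c "from h import *
st()"
python3 -m pendant '{"xyz":[[0,0,0]],"turn":[0]}'
python3 -c "from h import *
avg(5)"
```

```text
time_s: 20.18
tool_pos: [0.5259, 0.1125, 0.0416]
tool_rot: [-120.0, 89.3, 98.2]
force: [-2.0, -0.8, 3.3]
grip_width: 0.0316
t 20.18 tcp [0.5259 0.1125 0.0416] xax [-0.002  0.013 -1.   ] jawdir deg -51.82 F [-2.   -0.85  3.31] M [-0.28   0.366  0.327] w 0.0316 q7 -73.7 q [ 12.  17. -30. 110.   9.  56. -74.]
time_s: 20.3
tool_pos: [0.5259, 0.1124, 0.0417]
tool_rot: [-120.3, 89.3, 98.0]
force: [-2.3, 0.0, 4.1]
grip_width: 0.0312
t 20.55 tcp [0.5259 0.1125 0.0417] xax [-0.002  0.013 -1.   ] jawdir deg -51.76 F [-1.26 -0.41  3.92] M [-0.332  0.432  0.123] w 0.0309 q7 -73.7 q [ 12.  17. -30. 110.   9.  56. -74.]
avg M,F [-0.332  0.407  0.142 -1.842 -0.494  3.603] sd [0.011 0.037 0.028 0.341 0.602 0.32 ]
```

```bash
python3 -m pendant '{"xyz":[[0,0,-0.0002]],"turn":[-0.06]}'
python3 -c "from h import *
st()"
python3 -m pendant '{"xyz":[[0,0,0]],"turn":[0]}'
python3 -c "from h import *
avg(5)"
```

```text
time_s: 20.68
tool_pos: [0.5259, 0.1125, 0.0415]
tool_rot: [-119.8, 89.3, 94.9]
force: [-2.7, -1.2, 5.2]
grip_width: 0.0311
t 20.68 tcp [0.5259 0.1125 0.0415] xax [-0.001  0.013 -1.   ] jawdir deg -55.22 F [-2.68 -1.16  5.18] M [-0.324  0.437  0.287] w 0.0311 q7 -77.0 q [ 12.  17. -30. 110.   9.  56. -77.]
time_s: 20.8
tool_pos: [0.5259, 0.1125, 0.0416]
tool_rot: [-119.8, 89.3, 95.1]
force: [-2.4, -0.6, 4.0]
grip_width: 0.0312
t 21.05 tcp [0.5259 0.1124 0.0415] xax [-0.001  0.013 -1.   ] jawdir deg -55.18 F [-1.84 -0.55  5.07] M [-0.384  0.426  0.216] w 0.0314 q7 -76.9 q [ 12.  17. -30. 110.   9.  56. -77.]
avg M,F [-0.343  0.457  0.186 -2.191 -1.068  4.07 ] sd [0.029 0.023 0.026 0.338 0.481 0.534]
```

```bash
python3 -m pendant '{"xyz":[[0,0,0]],"turn":[-0.05]}'
python3 -c "from h import *
st()"
python3 -m pendant '{"xyz":[[0,0,0]],"turn":[0]}'
python3 -c "from h import *
avg(5)"
```

```text
time_s: 21.18
tool_pos: [0.5259, 0.1124, 0.0414]
tool_rot: [-119.5, 89.3, 92.5]
force: [-2.1, 0.0, 3.1]
grip_width: 0.0316
t 21.18 tcp [0.5259 0.1124 0.0414] xax [-0.001  0.013 -1.   ] jawdir deg -58.06 F [-2.14  0.05  3.07] M [-0.308  0.372  0.301] w 0.0316 q7 -79.7 q [ 12.  17. -29. 110.   9.  56. -80.]
time_s: 21.3
tool_pos: [0.5259, 0.1124, 0.0414]
tool_rot: [-119.8, 89.3, 92.2]
force: [-2.4, -1.2, 4.0]
grip_width: 0.0312
t 21.55 tcp [0.5259 0.1124 0.0414] xax [-0.001  0.013 -1.   ] jawdir deg -58.03 F [-2.47 -0.83  4.68] M [-0.329  0.352  0.229] w 0.0313 q7 -79.7 q [ 12.  17. -29. 110.   9.  56. -80.]
avg M,F [-0.352  0.394  0.247 -2.479 -0.808  3.994] sd [0.022 0.036 0.034 0.385 0.4   0.446]
```

```bash
python3 -m pendant '{"xyz":[[0,0,0],[0,0,0],[0,0,0]],"turn":[0,0,0]}' 0.6 30
python3 -c "from h import *
st()"
```

```text
time_s: 21.92
tool_pos: [0.5265, 0.1129, 0.0407]
tool_rot: [-124.6, 89.2, 87.3]
force: [0.2, 0.7, -0.4]
grip_width: 0.0495
t 21.93 tcp [0.5265 0.1129 0.0407] xax [ 0.001  0.015 -1.   ] jawdir deg -58.09 F [ 0.19  0.73 -0.35] M [ 0.011 -0.059 -0.001] w 0.0495 q7 -79.7 q [ 12.  17. -29. 110.   9.  56. -80.]
```

Released cleanly. Now I'll go straight up and look.

```bash
python3 -m pendant '{"xyz":[[0,0,0.01],[0,0,0.02],[0,0,0.03],[0,-0.01,0.04],[-0.01,-0.04,0.04],[-0.03,-0.05,0.03],[-0.03,-0.05,0.02],[-0.02,-0.05,0],[0,-0.05,0],[0,-0.05,0]],"turn":[0,0,0,0,0,0,0,0,0,0]}'
python3 - <<'E'
from h import *
st()
im=read_camera("side")
cv2.imwrite("pics/side9.png",im[:,:,::-1])
cv2.imwrite("pics/side9b.png",cv2.resize(im[100:200,240:340][:,:,::-1],None,fx=6,fy=6,interpolation=cv2.INTER_CUBIC))
im=read_camera("top")
cv2.imwrite("pics/top9.png",im[:,:,::-1])
for c in ("side","top"):
  for n in ("bolt","shank_end","nut_mid"):
    for r in pinpoint(c,n)[:1]: print(c,n,round(r["score"],2),w(c,r["at"]).round(4))
E
```

```text
time_s: 23.18
tool_pos: [0.4353, -0.1883, 0.244]
tool_rot: [-170.1, 88.9, 42.4]
force: [1.3, -0.1, 0.3]
grip_width: 0.0519
t 23.18 tcp [ 0.4353 -0.1883  0.244 ] xax [ 0.014  0.013 -1.   ] jawdir deg -57.47 F [ 1.28 -0.06  0.33] M [-0.032 -0.08  -0.011] w 0.0519 q7 -35.5 q [ 34.  -4. -12. 105.  -2.  78. -36.]
side bolt 0.68 [0.5244 0.1149 0.0093]
side shank_end 0.78 [0.5245 0.113  0.0803]
side nut_mid 0.62 [0.5255 0.1139 0.056 ]
top bolt 0.49 [0.5243 0.115  0.01  ]
top shank_end 0.69 [0.5239 0.1102 0.0787]
top nut_mid 0.64 [0.522  0.1126 0.0553]
```

View pics/side9b.png

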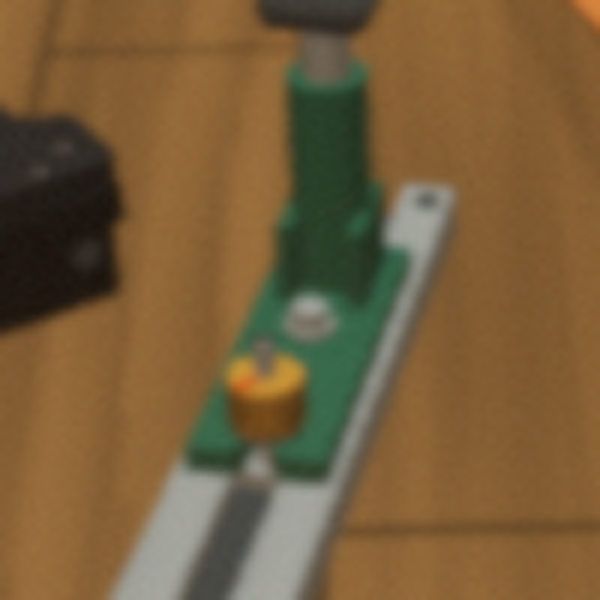

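View pics/top9.png

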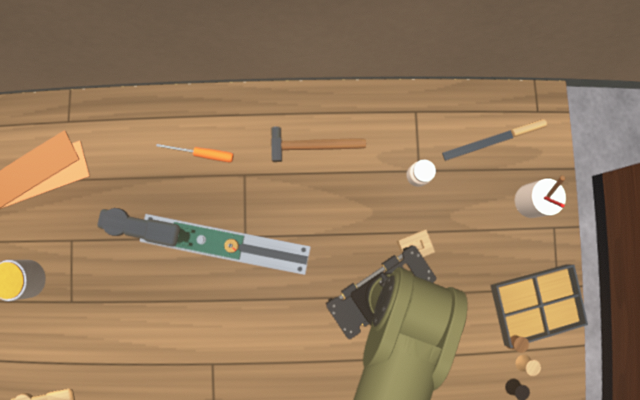

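```bash
python3 -m pendant '{"xyz":[[0,0,0],[0,0,0],[0,0,0]],"turn":[0,0,0]}'
python3 -c "from h import *
st(); print(sign_off())"
```

```text
time_s: 23.95
tool_pos: [0.4363, -0.1831, 0.243]
tool_rot: [-163.1, 88.9, 49.8]
force: [-0.1, -0.9, -0.3]
grip_width: 0.0521
t 23.95 tcp [ 0.4363 -0.1831  0.243 ] xax [ 0.012  0.014 -1.   ] jawdir deg -57.1 F [-0.05 -0.95 -0.26] M [-0.068  0.025 -0.045] w 0.0521 q7 -35.8 q [ 34.  -4. -13. 105.  -2.  78. -36.]
the job is handed in; nothing more can be done
None
```

The front bolt is fitted and tightened, and I handed the job in at about 24 s of the 72 s. `sign_off` gives no verdict, so success is judged only from my own checks.

- **Slide home:** I lifted the bolt by its nut, lowered it lengthwise into the slot and slid it until the shank met the notch's end wall, feeling only about 2 N.
- **Turn and tighten:** I turned the head about 93° clockwise, regripped higher and ran the nut down. It turned markedly stiffer at the end. Held still, the moment was 0.25 N m, which by the given figures is about 40 to 80 N of clamp. I then let go and moved the arm clear.

**Last checks:**
- **Position:** at release the gripper axis was about 1 mm from my estimate of the seat. The networks' bolt readings afterwards were within about 3 mm of it.
- **Upright:** the network readings of the head and shank end show no lean beyond their few-millimetre error.
- **Bystanders:** the hammer, screwdriver and jar look unmoved in the top view.

**Problems and limits:**
- **First grasp:** the arm drifted upward while the fingers closed, so the grip was too high and I redid it before lifting.
- **Head angle:** I inferred that the head is square from the turn count and the feel of the stop. The pictures are too coarse to measure it.
- **Clamp force:** I worked this out from the wrist moment rather than measuring it directly.

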